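Lock the two-tier bento stack with its long pin

ROBOT

A 7-joint arm with a two-finger parallel gripper is mounted at the origin on the work surface. World frame = base frame: x ahead of the robot, y to its left, z up, the work surface at z = 0. Lengths are in m, angles in rad, forces in N, time in s.
With the tool pointing down it reaches from about 0.35 to 0.9 m from the base axis. Payload 19.9 kg.
Tool frame: the origin (TCP) lies between the finger pads; the fingertips stand 19 mm ahead of it and the grasp point (between the pads) is the TCP; z points along the fingers, y is the direction in which the jaws open and shut (so a half turn about z gives the same grasp; the last joint's range is limited). The gripper opens to 94 mm and grips with 3 to 60 N. Pads are 16 mm wide; open, the fingers measure 119 mm over their backs; the gripper's body (75 mm by 177 mm) begins 78 mm behind the grasp point.
Start: joints at [-1.228, 0.417, -0.01, 1.614, 0.005, 1.111, -0.053], TCP at [0.234, 0.58, 0.224] pointing down, gripper open.
Joint ranges: [-2.81, 2.81], [-0.39, 2.02], [-1.27, 1.25], [0.06, 2.57], [-1.19, 4.33], [0.19, 2], [-2.82, 2.82]. Speed limits (rad/s): [1.89, 1.89, 2.39, 2.39, 3.01, 3.01, 3.01].

INTERFACE

Orientations are given as a 3x3 rotation matrix whose columns are the frame's x, y, z axes.
In Python, from rig import robot gives the robot as it stands. Calls block until the motion is done:
- robot.move_ptp(position, orientation): joint-space move of the TCP to a pose.
- robot.move_linear(position, velocity=0.15, frame=None, threshold=None): straight line of the TCP; frame=None keeps the orientation; velocity is the mean speed in m/s. With threshold (N) it stops when the force on the tool has changed by that much, and returns True; else False.
- robot.goto_joints(angles): joint-space move.
- robot.gripper_to(opening): finger opening in m; the grip force is fixed at half the most; returns when the fingers have stopped.
- robot.pause(seconds).
- robot.ik(position, orientation): joint angles nearest the present ones, or None.
- robot.get_state(): the state.
- robot.grab_frame(name): name is "scene" or "top" or "wrist"; returns the picture (384x512x3 uint8, red, green, blue); there is no depth.
- robot.camera_info(name): a dict with "fx", "fy", "cx", "cy" (pixels), "rvec" (rotation vector, rad) and "tvec" (3), from world to camera coordinates, as OpenCV has them. Camera axes: x right, y down, z forward; pixel columns grow to the right and rows downward; lengths in m; the calibration is good to about 2 mm. A picture is of the moment at which its call begins: read the wrist's pose just before it. camera_info takes no time and is no camera call; for the wrist camera it gives the pose at the moment of the call.
A pose or a line that the arm cannot do raises robot.PlanningError and nothing moves.
- robot.sign_off(): hands the job in, once; it reports no verdict.
The state is a dict: "time": time; "qpos": joint angles; "joint_vel": joint speeds; "effort": joint torques, N m; "ee_pos": TCP position; "tool_rot": TCP orientation; "force": force on the tool from outside, world axes, zero at the start; "moment": the same for the moment, N m; "opening": finger opening in m.
Only numpy, scipy, OpenCV 4.12 (cv2) and the standard library are available. Lean on these libraries where they do the work, as an engineer would, in place of code of your own. Each camera call takes 0.05 s, during which the arm holds its last target.

TASK

Lock the two-tier bento stack for carrying: take the long pin (the one with the taller wooden grip) out of the wooden rest and lower it through the hole in the ear of the two-tier stack's lid until its flange rests on the ear, letting go only then. Leave the short pin and the one-tier bento where they are, and do not shove the stack along.

Things in the scene. Friction and masses are not known exactly. Their poses are not given: they have to be found in the camera images.
- long_pin: Upright round pin. Origin: centre of its foot; z up. Steel shank 14 mm thick, 66 long, tapered foot; flange 50 mm wide at 66-74 mm above origin; round wooden grip 24 mm wide at 74-114 mm. 0.1 kg. Hangs by its flange in one of two holes, 80 mm apart, of a fixed wooden rest (bridge 170 x 64, 80 tall); foot 14 mm above the counter, raise 66 mm to clear the rest. The short pin is in the other hole.
- two_tier_hole (a point): Centre of the round hole's mouth, 30 mm wide, chamfered, on top of the lid's ear (60 x 60 x 10 mm, on the short end facing the robot), 106 mm above the counter. z up, x towards the container. Two tier ears with the same hole hide straight below; the pin passes all three. Two-tier glass bento, flat blue lid: 150 x 110 x 106 mm, 1.5 kg, loose; its centre is 105 mm along x.
- short_pin: Short pin, to be left in the rest: like the long pin in shape and materials, but shank 26 mm and squat grip 20 mm tall, so its top is 20 mm lower. Origin at the centre of its foot, z up. Hangs by its flange in the rest's other hole; the line between the pins is the rest's long direction. Which hole holds which pin varies.
- one_tier: One-tier bento, to be left alone: one glass tier 150 x 110 mm with the same flat blue lid and the same ear with a hole, 58 mm tall in all. Origin at the centre of its underside on the counter, z up, x pointing away from its ear; the hole lies 105 mm from the origin along -x.
Things that resemble listed ones, but are neither listed nor needed, are in the scene too. What is shaped like the long_pin but pink is not meant.

How it is judged:
On the way:
1. the gripped long pin is lowered through the hole of the two-tier stack's lid, its flange within 15 mm of the ear (z of long_pin in the frame of two_tier_hole below -0.051 m and horizontal distance between long_pin and two_tier_hole below 0.015 m and contact force between the fingers and long_pin above 0.3 N), for 0.1 s.
At the end, for the whole second after the job is handed in: The long pin stands at rest and upright (within 10 degrees) in the hole of the two-tier stack's lid ear, its foot within 15 mm of the hole's axis, at least 60 of its 66 mm of shank below the ear's upper face (flange down on the ear to within 6 mm) (z of long_pin in the frame of two_tier_hole below -0.06 m and horizontal distance between long_pin and two_tier_hole below 0.015 m and angle between long_pin's own z axis and vertical below 0.175 rad and linear speed of long_pin below 0.02 m/s); the robot touches nothing.
It fails at once if the short pin is moved by more than 20 mm (distance of short_pin from where it was at the start of the episode above 0.02 m).
It fails at once if the one-tier bento is shoved by more than 30 mm (distance of one_tier from where it was at the start of the episode above 0.03 m).
It fails at once if the two-tier stack is shoved by more than 30 mm (distance of two_tier_hole from where it was at the start of the episode above 0.03 m).
It also fails if it takes over 46 s, if anything falls off the work surface, if the arm or the gripper's body presses on something with over 40 N, if the wrist force passes 120 N, or if a joint passes its speed limit or range.

## Working session

There is one attempt and no reset: what is moved stays moved. The work goes in short steps, each a Python script; the robot and the scene stay as the last script left them, time stands still between calls to the robot, and variables do not carry over. Pictures are saved under pics/ and viewed, and the job is handed in when it is done.

```bash
mkdir -p pics; ls; python3 - <<'E'
from rig import robot
import cv2
for n in ("scene","top"):
    im=robot.grab_frame(n); cv2.imwrite(f"pics/{n}0.png",cv2.cvtColor(im,cv2.COLOR_RGB2BGR))
    print(n,robot.camera_info(n))
s=robot.get_state();print(s["time"],s["ee_pos"],s["tool_rot"],s["opening"])
E
```

```text
pics
scene {'fx': 357.59235663736854, 'fy': 357.59235663736854, 'cx': 252.35736021311686, 'cy': 187.86880310960998, 'rvec': array([ 1.78072303,  1.89134723, -0.67981547]), 'tvec': array([ 0.08621291, -0.36255877,  1.22967354])}
top {'fx': 418.9017666848089, 'fy': 418.9017666848089, 'cx': 250.99657692963066, 'cy': 195.00987228135503, 'rvec': array([ 2.17363311, -2.12233146,  0.16061151]), 'tvec': array([-0.07400992,  0.545484  ,  1.03174343])}
0.1 [0.23391569 0.57922859 0.22388502] [[-9.27237608e-01  3.74473341e-01 -3.66741988e-04]
 [ 3.74473516e-01  9.27236990e-01 -1.07254434e-03]
 [-6.15825242e-05 -1.13183861e-03 -9.99999358e-01]] 0.09420556253348547
```

View pics/scene0.png

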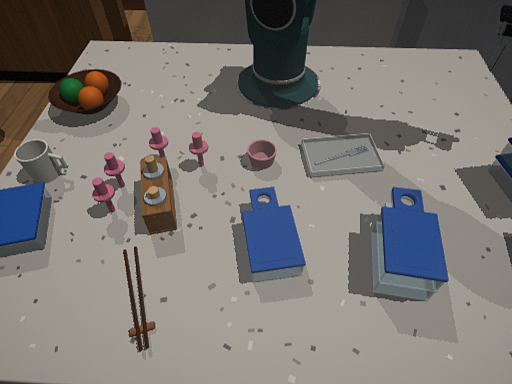

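View pics/top0.png

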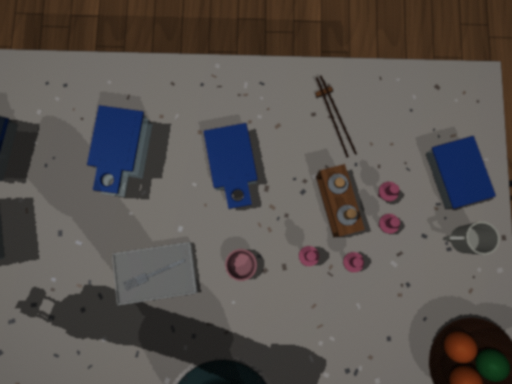

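```bash
python3 - <<'E'
import cv2,numpy as np
s=cv2.imread("pics/scene0.png");t=cv2.imread("pics/top0.png")
def c(im,x,y,w,h,W=400,H=300): return cv2.resize(im[y:y+h,x:x+w],(W,H),interpolation=cv2.INTER_CUBIC)
a=np.hstack([c(s,120,140,80,60),c(s,360,180,100,75)]);b=np.hstack([c(t,300,155,80,60),c(t,80,140,80,60)])
b=cv2.convertScaleAbs(b,alpha=1.6,beta=10)
cv2.imwrite("pics/crops.png",np.vstack([a,b]))
a=np.hstack([c(s,220,180,100,100,400,400),c(s,360,180,100,130,307,400)])
cv2.imwrite("pics/crops2.png",a)
E
```

```text
(no output)
```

View pics/crops.png

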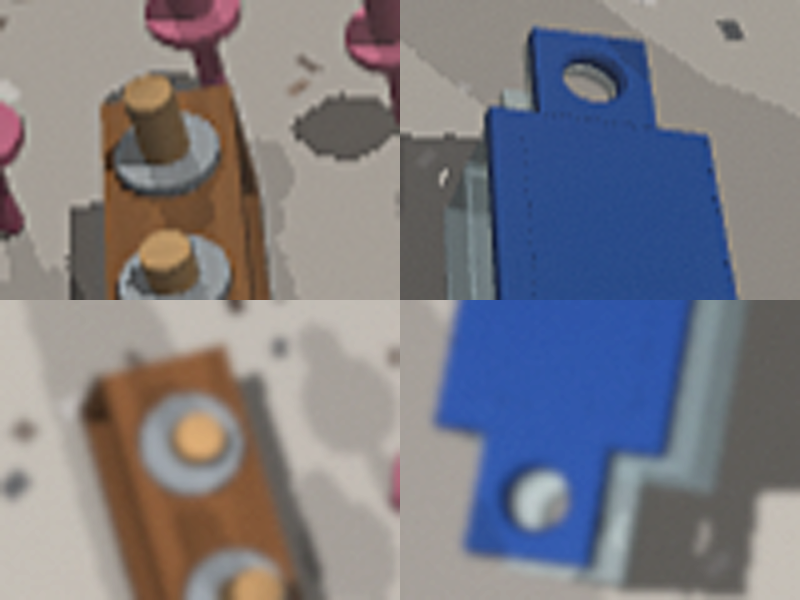

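View pics/crops2.png

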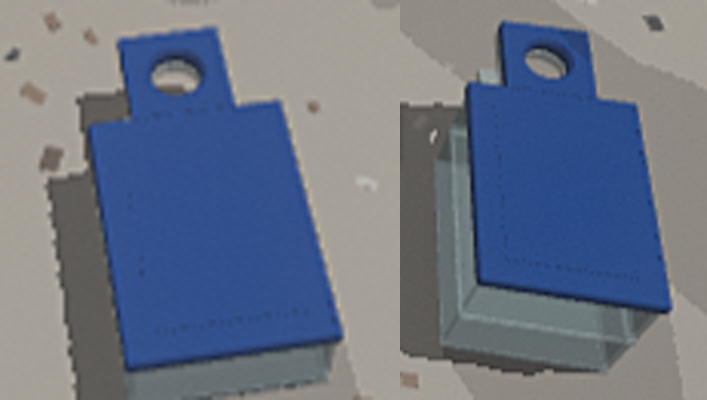

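```bash
cat > h.py <<'E'
import numpy as np,cv2
def ray(ci,u,v,z):
    R,_=cv2.Rodrigues(np.array(ci["rvec"]));t=np.array(ci["tvec"]).ravel()
    d=R.T@np.array([(u-ci["cx"])/ci["fx"],(v-ci["cy"])/ci["fy"],1]);c=-R.T@t
    return (c+d*(z-c[2])/d[2])
def proj(ci,p):
    K=np.array([[ci["fx"],0,ci["cx"]],[0,ci["fy"],ci["cy"]],[0,0,1]])
    return cv2.projectPoints(np.array([p],float),np.array(ci["rvec"]),np.array(ci["tvec"]),K,None)[0].ravel()
E
python3 - <<'E'
from rig import robot
from h import *
S=robot.camera_info("scene");T=robot.camera_info("top")
print("hole",ray(S,408,200,.106),ray(T,108,180,.106))
p=ray(S,150,158.4,.128);print("long",p,proj(T,p))
p=ray(S,153,188.6,.108);print("short",p,proj(T,p),ray(T,340,182.4,.108))
print("lid far corners mid", ray(T,121.5,108,.106))
t=cv2.imread("pics/top0.png")
cv2.imwrite("pics/c3.png",cv2.convertScaleAbs(cv2.resize(t[155:245,300:400],None,fx=7,fy=6.6,interpolation=cv2.INTER_CUBIC),alpha=1.6))
cv2.imwrite("pics/c4.png",cv2.convertScaleAbs(cv2.resize(t[95:205,70:180],None,fx=5,fy=5,interpolation=cv2.INTER_CUBIC),alpha=1.6))
E
```

```text
hole [0.57180058 0.28839207 0.106     ] [0.56554828 0.28401129 0.106     ]
long [ 0.50041762 -0.29147978  0.128     ] [349.4472942  211.70718378]
short [ 0.57327994 -0.2713706   0.108     ] [338.8009158  182.26338492] [ 0.57301679 -0.27425763  0.108     ]
lid far corners mid [0.7466594 0.2638776 0.106    ]
```

View pics/c3.png

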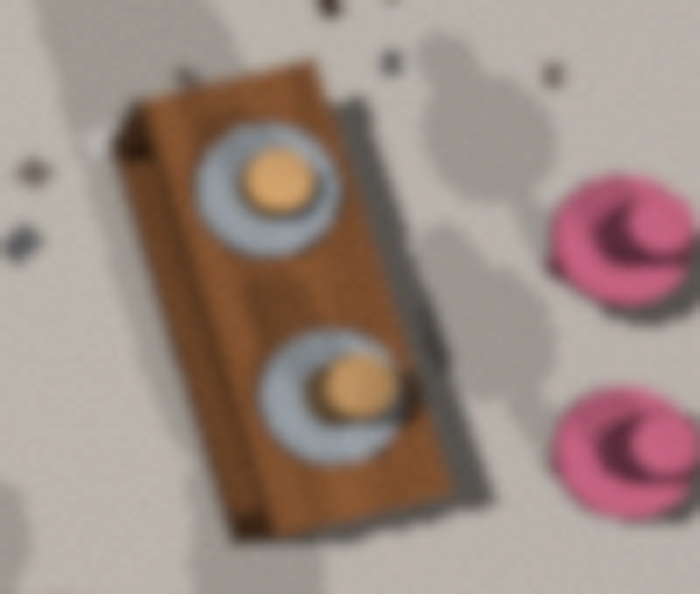

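View pics/c4.png

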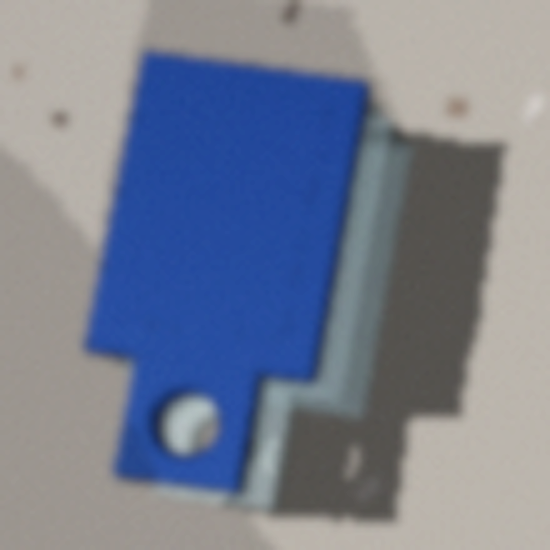

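```bash
cat >> h.py <<'E'
def ori(jx,jy):
    y=np.array([jx,jy,0]);y/=np.linalg.norm(y);z=np.array([0,0,-1.]);return np.column_stack([np.cross(y,z),y,z])
E
python3 - <<'E'
from rig import robot
from h import *
for s in (1,-1):
    q=robot.ik([.499,-.293,.25],ori(-.26*s,.965*s));print(s,q)
    q=robot.ik([.568,.286,.25],ori(-.26*s,.965*s));print(s,q)
s=1
robot.gripper_to(.06)
robot.move_ptp([.499,-.293,.26],ori(-.26*s,.965*s))
st=robot.get_state();ci=robot.camera_info("wrist")
im=robot.grab_frame("wrist");cv2.imwrite("pics/w1.png",cv2.cvtColor(im,cv2.COLOR_RGB2BGR))
import pickle;pickle.dump(ci,open("w1.pkl","wb"))
print(ci,st["time"],st["ee_pos"],st["tool_rot"],st["force"])
print(proj(ci,[.499,-.293,.128]),proj(ci,[.499,-.293,.088]))
E
```

```text
1 [-0.37021716  0.57867147  1.20686629  1.72995987 -0.57092497  1.23988951
  2.81329993]
1 [-0.56642642  0.41591077  0.06978924  1.5581148  -0.03062101  1.16863602
  1.34339544]
-1 [-0.34192218  0.53938159  1.14342578  1.72934768 -0.52142826  1.21783223
 -0.37069679]
-1 [-0.93542961  0.4664819   0.58493876  1.57171211 -0.27128326  1.18554464
 -1.60475994]
{'fx': 341.9592466819216, 'fy': 341.9592466819216, 'cx': 252.0673145508746, 'cy': 192.17525661106396, 'rvec': array([-1.79872684, -2.34861551, -0.32419836]), 'tvec': array([ 0.41184449, -0.4290796 ,  0.31703957])} 3.9917 [ 0.49932961 -0.29249595  0.25988078] [[-9.65367689e-01 -2.60893100e-01 -1.24776911e-04]
 [-2.60893122e-01  9.65367668e-01  2.11129760e-04]
 [ 6.53732977e-05  2.36371286e-04 -9.99999970e-01]] [-0.75206108  0.4048859  -0.05135111]
[250.91799577 187.51998024] [251.01986444 177.21891251]
```

View pics/w1.png

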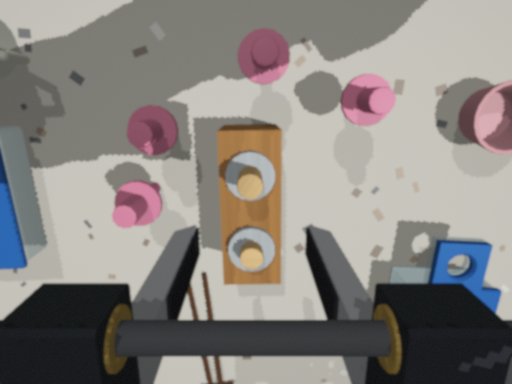

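```bash
python3 - <<'E'
from rig import robot
from h import *
print(np.round(robot.get_state()["qpos"],2))
t=cv2.imread("pics/w1.png")
cv2.imwrite("pics/c5.png",cv2.resize(t[140:290,200:300],None,fx=5,fy=4,interpolation=cv2.INTER_CUBIC))
E
```

```text
[-0.38  0.57  1.22  1.72 -0.57  1.26  2.81]
```

View pics/c5.png

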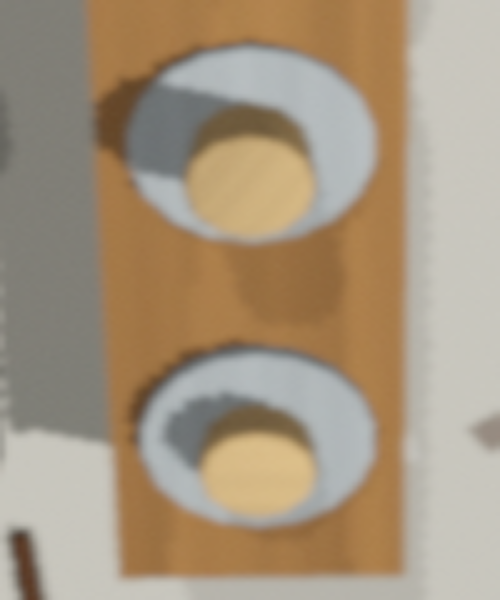

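```bash
python3 - <<'E'
from rig import robot
from h import *
import pickle
ci=pickle.load(open("w1.pkl","rb"))
print(ray(ci,250,186.5,.128),ray(ci,250.4,175.5,.088),ray(ci,252,257,.108))
p=robot.get_state()["ee_pos"]
robot.move_linear([p[0],p[1],.34],velocity=.2)
robot.goto_joints([.53,.36,0,1.5,0,1.28,-.78])
s=robot.get_state();print(s["ee_pos"],s["tool_rot"][:,1])
R=ori(.26,-.965)
robot.move_ptp([.4985,-.2935,.24],R)
s=robot.get_state();print(np.round(s["qpos"],2),s["ee_pos"],s["time"])
ci=robot.camera_info("wrist");pickle.dump(ci,open("w2.pkl","wb"))
im=robot.grab_frame("wrist");cv2.imwrite("pics/w2.png",cv2.cvtColor(im,cv2.COLOR_RGB2BGR))
print(proj(ci,[.4985,-.2935,.128]),proj(ci,[.4985,-.2935,.088]))
E
```

```text
[ 0.49830909 -0.29402792  0.128     ] [ 0.49746186 -0.29405442  0.088     ] [ 0.57358151 -0.27186155  0.108     ]
[ 0.52588495 -0.34372613  0.30991338] [ 0.25826157 -0.96607454  0.00096811]
[ 0.49  0.32 -0.02  1.72  0.01  1.11 -0.83] [ 0.49843272 -0.29318731  0.23998537] 8.1
[253.20624203 194.90986958] [253.09781862 183.13901036]
```

View pics/w2.png

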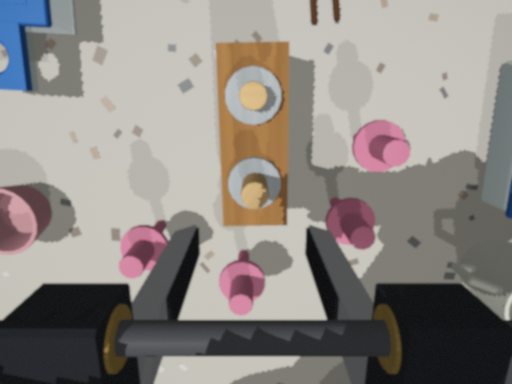

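The tall-grip pin is at (253,194), and its short partner is at (253,95). The predicted pixel matches to within 1 px, so I'm descending and gripping.

```bash
python3 - <<'E'
from rig import robot
from h import *
print(robot.move_linear([.4981,-.2938,.116],velocity=.12,threshold=8))
s=robot.get_state();print(s["ee_pos"],s["force"])
print(robot.gripper_to(0.0))
s=robot.get_state();print(s["opening"],s["force"],s["time"])
im=robot.grab_frame("wrist");cv2.imwrite("pics/w3.png",cv2.cvtColor(im,cv2.COLOR_RGB2BGR))
E
```

```text
False
[ 0.4984793  -0.29401021  0.11672003] [-0.5046883  -0.39328512 -0.20835609]
False
0.023371137776134757 [-0.82996732  0.03129434  1.68331164] 9.9917
```

View pics/w3.png

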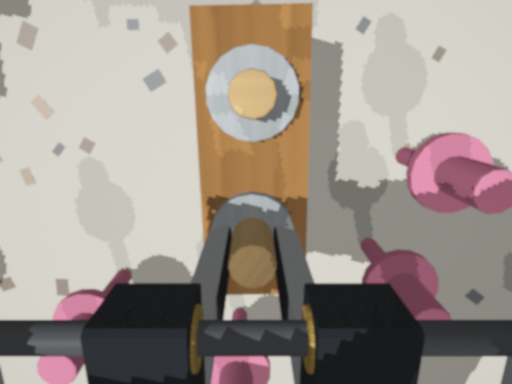

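```bash
python3 - <<'E'
from rig import robot
from h import *
import pickle
robot.move_linear([.4984,-.294,.26],velocity=.12)
s=robot.get_state();print(s["opening"],s["force"])
a=np.deg2rad(-18);R=ori(np.cos(a),np.sin(a))
print(robot.ik([.568,.286,.26],R))
robot.move_ptp([.568,.286,.26],R)
s=robot.get_state();print(np.round(s["qpos"],2),s["ee_pos"],s["tool_rot"],s["force"],s["opening"],s["time"])
ci=robot.camera_info("wrist");pickle.dump(ci,open("w4.pkl","wb"))
im=robot.grab_frame("wrist");cv2.imwrite("pics/w4.png",cv2.cvtColor(im,cv2.COLOR_RGB2BGR))
print(proj(ci,[.568,.286,.106]))
for n in ("scene","top"):
    im=robot.grab_frame(n); cv2.imwrite(f"pics/{n}4.png",cv2.cvtColor(im,cv2.COLOR_RGB2BGR))
E
```

```text
0.023505422062788293 [-0.19472883 -0.52043084 -1.22343175]
[-0.12151145  0.45948885 -0.54524484  1.52927404  0.24724384  1.22212177
 -1.01966138]
[-0.12  0.46 -0.54  1.53  0.25  1.22 -1.02] [0.56865277 0.2846336  0.25992864] [[ 3.11101676e-01  9.50376625e-01  1.31133388e-04]
 [ 9.50376485e-01 -3.11101546e-01 -6.04326378e-04]
 [-5.33541864e-04  3.12633037e-04 -9.99999809e-01]] [-0.32802476 -0.69309526 -1.2426253 ] 0.02348049235656859 13.4917
[251.00542783 181.87386127]
```

View pics/w4.png

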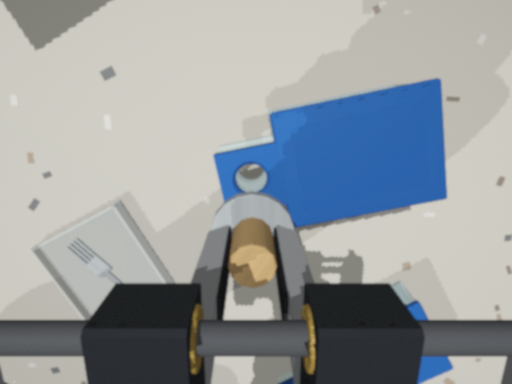

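View pics/scene4.png

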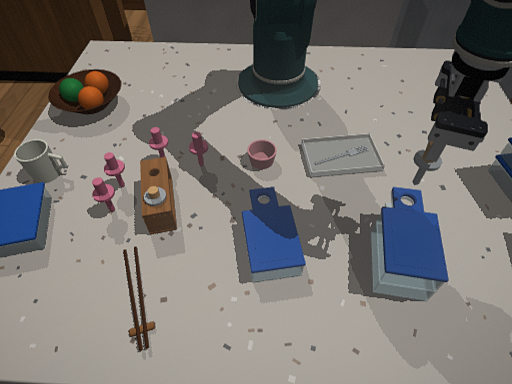

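```bash
python3 - <<'E'
from h import *
import pickle
t=cv2.imread("pics/w4.png");s=cv2.imread("pics/scene4.png")
a=cv2.resize(t[150:210,220:280],(400,400),interpolation=cv2.INTER_CUBIC)
b=cv2.resize(s[130:210,370:450],(400,400),interpolation=cv2.INTER_CUBIC)
cv2.imwrite("pics/c6.png",np.hstack([a,b]))
E
```

```text
(no output)
```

View pics/c6.png

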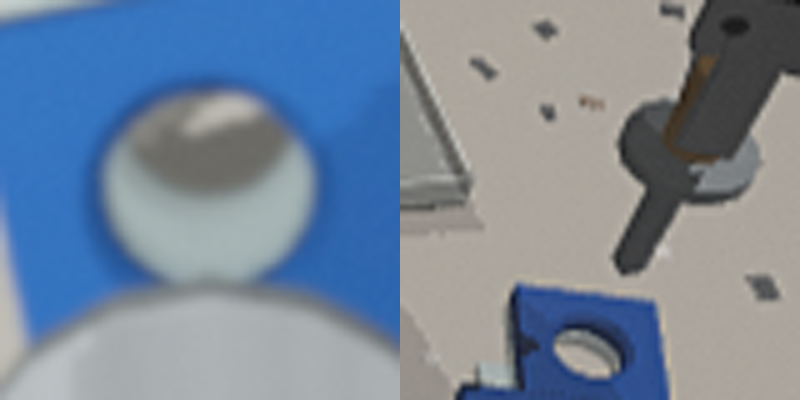

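```bash
python3 - <<'E'
from rig import robot
from h import *
import pickle
ci=pickle.load(open("w4.pkl","rb"))
S=robot.camera_info("scene");T=robot.camera_info("top")
print(ray(ci,251.4,177.8,.106),ray(ci,251.4,177.8,.100))
print("scene",ray(S,360+(628-400+0)*0+ (48+0),200,.106), ray(S,370+191/5,130+352/5,.106),"top",ray(T,107.6,179.8,.106))
st=robot.get_state();f=st["ee_pos"]-[0,0,.102]
print("foot pred",proj(S,f),"flange top",proj(S,f+[0,0,.074]),proj(ci,f+[0,0,.114]))
E
```

```text
[0.56959267 0.28965267 0.106     ] [0.56914343 0.28831219 0.1       ]
scene [0.57180058 0.28839207 0.106     ] [0.57287614 0.28859456 0.106     ] top [0.56601286 0.28500696 0.106     ]
foot pred [414.40105017 183.34164562] flange top [427.7875328  158.37937549] [251.35546282 266.20335981]
```

```bash
python3 - <<'E'
from rig import robot
from h import *
robot.move_linear([.5695,.2885,.218],velocity=.1)
robot.pause(.2)
s=robot.get_state();print(s["ee_pos"],s["force"],s["time"])
im=[]
for n,(x,y) in dict(scene=(370,150),wrist=(200,130),top=(70,140)).items():
    i=cv2.cvtColor(robot.grab_frame(n),cv2.COLOR_RGB2BGR);k=100 if n=="wrist" else 80
    im.append(cv2.resize(i[y:y+k,x:x+k],(266,266),interpolation=cv2.INTER_CUBIC)); cv2.imwrite(f"pics/{n}5.png",i)
im[0]=cv2.resize(cv2.imread("pics/scene5.png")[150:220,375:445],(560,560),interpolation=cv2.INTER_CUBIC)
cv2.imwrite("pics/c7.png",im[0]);
S=robot.camera_info("scene")
print(proj(S,s["ee_pos"]-[0,0,.102]))
E
```

```text
[0.56972235 0.28864228 0.21864614] [-0.29228808  0.47606158 -0.76134797] 14.4167
[409.54952338 196.23661595]
```

View pics/c7.png

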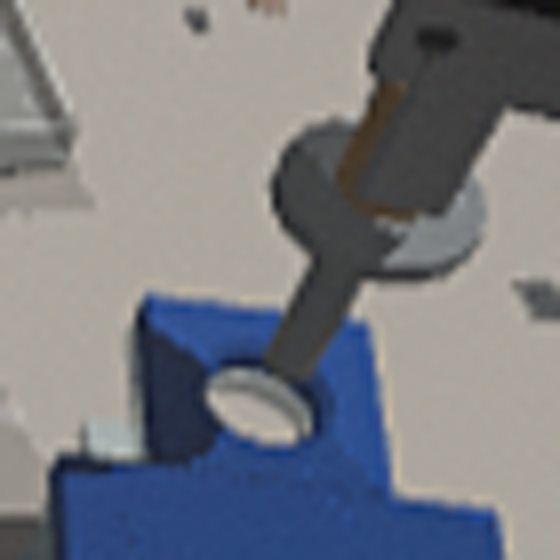

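View pics/wrist5.png

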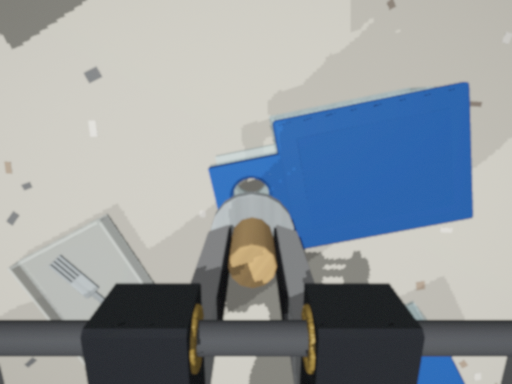

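```bash
python3 - <<'E'
from rig import robot
from h import *
S=robot.camera_info("scene");T=robot.camera_info("top")
e=robot.get_state()["ee_pos"];f=e-[0,0,.102]
print("foot seen",ray(S,411.4,196.2,f[2]),"shank top pred",(proj(S,f+[0,0,.066])-[375,150])*8,(proj(S,f)-[375,150])*8)
print("hole",ray(S,375+264/8,150+403/8,.106))
E
python3 - <<'E'
import cv2,numpy as np
im=[cv2.imread("pics/top5.png")[130:210,70:150],cv2.imread("pics/wrist5.png")[150:250,200:300]]
cv2.imwrite("pics/c8.png",np.hstack([cv2.convertScaleAbs(cv2.resize(i,(400,400),interpolation=cv2.INTER_CUBIC),alpha=1.5) for i in im]))
E
```

```text
foot seen [0.56916286 0.29275707 0.1163549 ] shank top pred [363.28213954 208.84800565] [275.60973951 370.21531897]
hole [0.57283196 0.28817862 0.106     ]
```

View pics/c8.png

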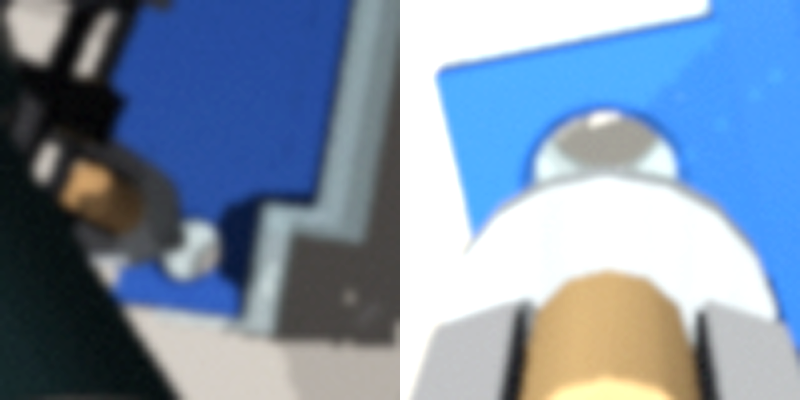

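Scene crop shows the foot at about (411,196) and the hole at about (408,200). The wrist shows the pin and hole aligned laterally at column 252. I'm making a small blended correction and then descending with a force guard.

```bash
python3 - <<'E'
from rig import robot
from h import *
robot.move_linear([.5703,.2861,.216],velocity=.05)
print(robot.move_linear([.5703,.2861,.185],velocity=.04,threshold=5))
s=robot.get_state();print(s["ee_pos"],s["force"],s["moment"],s["time"])
i=cv2.cvtColor(robot.grab_frame("scene"),cv2.COLOR_RGB2BGR)
cv2.imwrite("pics/c9.png",cv2.resize(i[150:220,375:445],(560,560),interpolation=cv2.INTER_CUBIC))
E
```

```text
False
[0.57043734 0.28620441 0.18527578] [ 0.41451707  0.36987112 -1.71005331] [-0.09730921  0.08062141  0.01485158] 15.7417
```

View pics/c9.png

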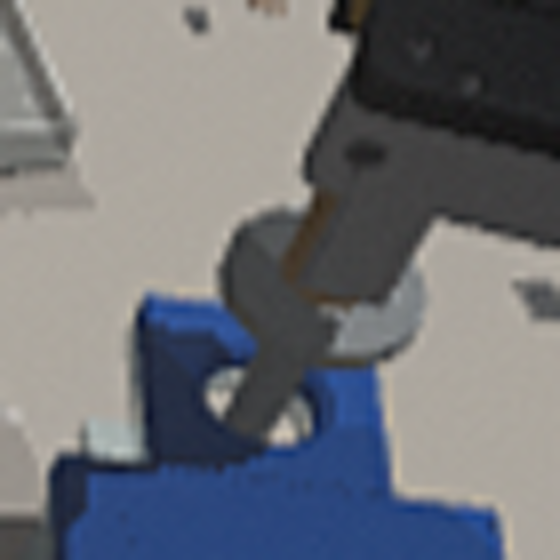

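The shank is inside the hole and crosses the mouth near its centre, with no force change. I'll continue down.

```bash
python3 - <<'E'
from rig import robot
from h import *
print(robot.move_linear([.5703,.2861,.150],velocity=.05,threshold=5))
s=robot.get_state();print(s["ee_pos"],s["force"],s["time"])
print(robot.move_linear([.5703,.2861,.138],velocity=.015,threshold=4))
s=robot.get_state();print(s["ee_pos"],s["force"],s["time"])
i=cv2.cvtColor(robot.grab_frame("scene"),cv2.COLOR_RGB2BGR)
cv2.imwrite("pics/c10.png",cv2.resize(i[150:220,375:445],(560,560),interpolation=cv2.INTER_CUBIC))
E
```

```text
False
[0.57041737 0.28624162 0.150226  ] [-0.18618339  0.26213807 -1.25574971] 16.6417
True
[0.57030153 0.28610944 0.14192755] [ 0.28020187 -0.24046636  4.6043098 ] 17.2083
```

View pics/c10.png

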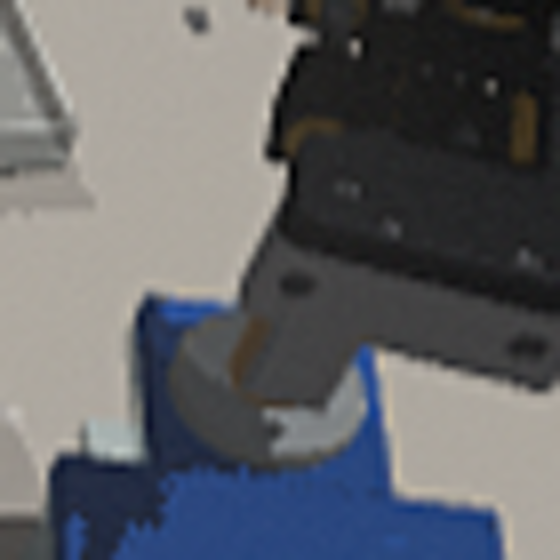

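Contact came at TCP z = 0.142, which is the height expected for the flange on the ear. I'm releasing, retreating and checking.

```bash
python3 - <<'E'
from rig import robot
from h import *
robot.pause(.2)
robot.gripper_to(.06)
robot.pause(.2)
p=robot.get_state()["ee_pos"]
robot.move_linear([p[0],p[1],.26],velocity=.1)
robot.pause(.3)
s=robot.get_state();print(s["ee_pos"],s["opening"],s["force"],s["time"])
w=cv2.cvtColor(robot.grab_frame("wrist"),cv2.COLOR_RGB2BGR)
i=cv2.cvtColor(robot.grab_frame("scene"),cv2.COLOR_RGB2BGR)
a=cv2.resize(i[150:220,375:445],(400,400),interpolation=cv2.INTER_CUBIC)
b=cv2.resize(w[110:260,180:330],(400,400),interpolation=cv2.INTER_CUBIC)
cv2.imwrite("pics/c11.png",np.hstack([a,b]));cv2.imwrite("pics/scene11.png",i)
E
```

```text
[0.56989486 0.28583448 0.25980001] 0.059861242428286617 [ 0.40521576 -0.35871951 -0.45831663] 20.025
```

View pics/c11.png

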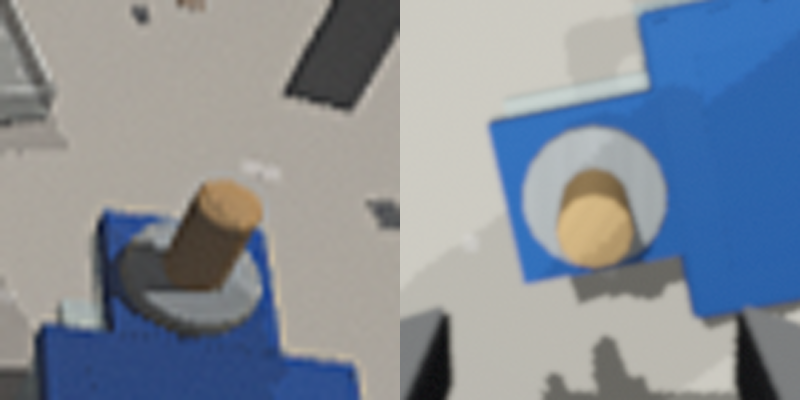

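View pics/scene11.png

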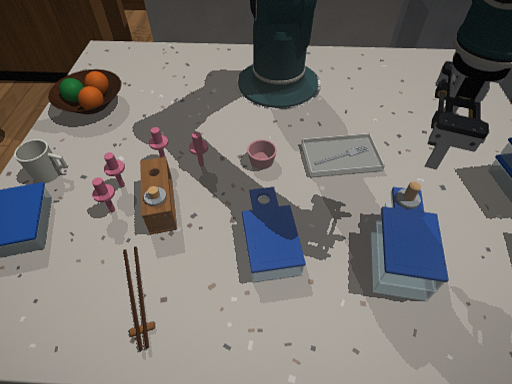

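The pin stands upright with its flange flat and centred on the ear at about (408,197) in the scene view. The stack, the short pin at (153,190) and the one-tier bento haven't moved.

```bash
python3 -c "
from rig import robot
robot.sign_off()"
```

```text
the job is handed in; nothing more can be done
```

The two-tier stack is locked: the long pin is through the hole in its lid ear with the flange resting on the ear. I handed the job in at about 20 s of the 46 s allowed; no verdict is reported.

- **Placing:** I gripped the tall-grip pin, lifted it from the rest and lowered it with a force guard. It stopped with the TCP at z = 0.142 m, where the flange should meet the ear. The force change there was about 6 N, and I let go only then.
- **Last checks:** The scene and wrist pictures show the pin upright, its flange flat and centred on the ear, and the gripper clear. The stack, the short pin and the one-tier bento looked unmoved.
- **Disagreement:** The three cameras differed by about 5–7 mm on where the hole is. I used a blended position and checked it in the scene picture with the pin part-way in. It went in without contact until the flange seated.

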